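Three views of an articulator for the case record

TASK

Photograph the dental articulator (the metal frame holding two plaster jaws): lift it by the square stem on top, hold it upright above the cross on the camera stand's disc with its teeth level with the lens, and turn it so that it shows the lens squarely first its thumbscrew side, then its front teeth, then its plain side, keeping it still for a second each time. Then set it down without dropping it in the shallow pocket of the grey tray, base fully home, either end forward. Keep it from touching the camera stand, and leave the glass spirit lamp and the spare plaster jaw where they are.

Things in the scene. Friction and masses are not known exactly. Their poses are not given: they have to be found in the camera images.
- articulator: Articulator, one rigid piece, 0.45 kg: aluminium base plate 84 x 64 x 10 mm (x, y, z), two tan plaster jaws with cream teeth, a top plate 84 x 46 mm (upper face 66 mm high) with a square stem. Origin at the centre of the base's underside, z up. +x points out of the front teeth, hinge posts at -x; the +y side is the thumbscrew side, the -y side the plain one. Starts upright on the table.
- thumbscrew (a point): Outer end of the brass thumbscrew (20 mm diameter) that sticks out of the +y side near the hinge: x = -34, y = 50, z = 48 mm from the articulator's origin.
- bite (a point): Point on the stem's axis at the height where the teeth meet, 34 mm above the articulator's underside; axes as the articulator's.
- stem (a point): Grip point of the square stem (26 x 26 mm, faces square to the articulator's x and y, from 66 to 108 mm high), on its axis, 90 mm above the articulator's underside, 24 mm above its top plate.
- stand: Fixed camera stand. Origin on the table at the centre of its black disc (96 mm diameter, 6 mm high, white cross on top); +x points from the disc to the camera, whose black body (64 mm wide, 134 to 196 mm high) stands on a post, 160 to 230 mm from the disc's centre.
- focus (a point): Point over the disc's cross at lens height, 160 mm above the table: the bite belongs here for a photograph. Axes as the stand's.
- lens (a point): Front glass of the lens (barrel 46 mm diameter), 129 mm from focus along the stand's +x; it looks along the stand's -x.
- tray: Fixed grey tray 124 x 104 x 16 mm (x, y, z), origin at the centre of its underside, z up. Pocket in its middle 92 mm along x by 72 mm along y, 10 mm deep.
- pocket (a point): Centre of the pocket's floor, 6 mm above the table; axes as the tray's.
- lamp: Glass spirit lamp with a brass top, 64 mm diameter, 88 mm high, standing loose; origin at the centre of its underside.
- spare_jaw: Spare tan plaster jaw without any frame, 62 x 66 x 33 mm, lying loose; origin at the centre of its underside.
Mind the look-alikes: they are no part of the job. Leave any blue or green look-alike of the articulator alone. There is more than one size of the tray; the one meant has the size given above.

How it is judged:
By the outcome, as a careful person would: the job done as asked, in the order asked, and still so for the second after the job is handed in, with the robot touching nothing.
It also fails if it takes over 64 s, if anything falls off the work surface, if the arm or the gripper's body presses on something with over 40 N, if the wrist force passes 120 N, or if a joint passes its speed limit or range.

ROBOT

A 6-joint arm with a two-finger parallel gripper is mounted at the origin on the work surface. World frame = base frame: x ahead of the robot, y to its left, z up, the work surface at z = 0. Lengths are in m, angles in rad, forces in N, time in s.
With the tool pointing down it reaches from about 0.3 to 0.875 m from the base axis. Payload 6.4 kg.
Tool frame: the origin (TCP) lies midway between the tips of the shut fingers; the grasp point (between the pads) lies 19 mm behind it (arm.hold_point_z is the y of the grasp point in the tool frame, in m); y points along the fingers, z is the direction in which the jaws open and shut, and the axes are right-handed (so a half turn about y gives the same grasp; the last joint's range is limited). The gripper opens to 88 mm and grips with 3 to 60 N. Pads are 18 mm wide; open, the fingers measure 123 mm over their backs; the gripper's body (75 mm by 187 mm) begins 45 mm behind the grasp point.
Start: joints at [0.968, 0.181, 1.607, -0, 1.354, -0.206], TCP at [0.222, 0.53, 0.239] pointing down, gripper open.
Joint ranges: [-2.99, 2.99], [-0.89, 2.07], [0.3, 2.58], [-1.14, 4.28], [0, 2.63], [-3.12, 3.12]. Speed limits (rad/s): [2.57, 2.57, 3.01, 3.14, 3.14, 3.14].

INTERFACE

Orientations are given as a unit quaternion [x, y, z, w].
In Python, from station import arm gives the robot as it stands.
- The arm moves only by the tool carry_out, never from a script. Its argument "deltas" is one flat list of numbers, 7 for each row, row after row: the shift along the tool's x, y, z in cm, then the turn, a rotation vector about the tool's x, y, z in degrees, then the finger opening in cm, from 0 to 8.81. In form: [dx, dy, dz, ax, ay, az, claw, dx, dy, dz, ax, ay, az, claw, ...]. A call has 1 to 12 rows; each row is the pose to reach, as a shift and turn from the pose commanded when the call began, along the tool's axes at that moment; what a row does not reach only later rows make up. A row lasts 1/8 s, in which the tool goes at most 62.5 mm and 10.7 degrees, less where a joint would pass 70% of its speed; a pose out of reach is approached as far as the arm can. A call with a gripper value outside its range is refused whole. The fingers move at their own pace and stop on an object; "force" is the grip in N (left out, the last holds). Time passes only in rows, so rows that repeat a pose let the fingers close. It gives the time, the measured TCP pose, the force and the opening at its end, in the units of the state.
- arm.get_state(): the state, without advancing time (a new reading comes with each control period).
- arm.read_camera(name): name is "scene" or "top" or "wrist"; returns a dict with "image" (480x640x3 uint8, blue, green, red), "range_z" (480x640 float32, m along the optical axis (not along the pixel's ray), 0 where there is no reading), "K" (3x3 intrinsics, pixels), "k1" (the pictures are not rectified: a ray, as slopes to the right and down, at radius r is drawn at 1 + k1 r^2 times it, then the intrinsics apply), "rvec" (rotation vector, rad) and "tvec" (3), from world to camera coordinates, as OpenCV has them. Camera axes: x right, y down, z forward; pixel columns grow to the right and rows downward; lengths in m; the calibration is good to about 2 mm. A picture is of the moment at which its call begins.
- arm.job_done(): hands the job in, once; it reports no verdict.
Trained networks look in a picture, given as the dict that the camera call returned (one of the last four; its "shot" number tells which), for a name from the list of things; names that differ only in an ending like _2 or _b are one class to them, and where a whole thing is asked for, a point or a joint stands for the part that bears it (a point fixed in the world has none). Each returns a list of dicts, best first, with "conf" (0 to 1); they miss things now and then, are a little off and sometimes report something else, mostly with a low value. They report only what shows in the picture. A call takes as long as a camera call. They do not tell look-alikes from the thing itself.
- arm.spot_in(name, picture): "rect" ([left, top, right, bottom] in pixels, round what is visible of it).
- arm.trace(name, picture): "region" (480x640 bool, what is visible of it) and "rect" ([left, top, right, bottom] in pixels, round what is visible of it).
- arm.mark_of(name, picture): "xy" ([column, row] in pixels: a listed point, or the origin of a listed thing).
The state is a dict: "time_s": time; "joint_positions": joint angles; "joint_vel": joint speeds; "effort": joint torques, N m; "ee_pos": TCP position; "ee_rot": TCP orientation; "ft_force": force on the tool from outside, world axes, zero at the start; "ft_torque": the same for the moment, N m; "width": finger opening in m.
Only numpy, scipy, OpenCV 4.12 (cv2) and the standard library are available. Lean on these libraries where they do the work, as an engineer would, in place of code of your own. Each camera call takes 0.05 s, during which the arm holds its last target.

## Working session

There is one attempt and no reset: what is moved stays moved. The work goes in short steps, Python scripts to look and compute and a tool call to move; the robot and the scene stay as the last step left them, time stands still between calls to the robot, and variables do not carry over. Pictures are saved under pics/ and viewed, and the job is handed in when it is done.

Besides the shell and the picture viewer there is one more tool, called after "Call:" by a JSON object that holds its "method" and its "body". carry_out: Moves the arm, as the interface text tells. Its arguments: {"type":"object","properties":{"deltas":{"type":"array"},"force":{"type":"number"}},"required":["deltas"]}

```bash
mkdir -p pics; ls
python3 - <<'E'
from station import arm
import cv2
s=arm.get_state();print(s)
print(arm.hold_point_z)
for n in ["scene","top","wrist"]:
    p=arm.read_camera(n);cv2.imwrite(f"pics/{n}0.png",p["image"]);print(n,p["K"].tolist(),p["k1"],p["rvec"],p["tvec"])
    for t in ["articulator","tray","stand","lamp","spare_jaw"]:
        print(t,[(d["conf"],d["rect"]) for d in arm.spot_in(t,p)])
E
```

```text
pics
{'time_s': 0.0, 'joint_positions': array([ 9.67712105e-01,  1.81517136e-01,  1.60800903e+00, -1.47305437e-05,
        1.35377147e+00, -2.06293020e-01]), 'joint_vel': array([ 3.51857184e-04, -8.70226221e-04, -3.05202481e-03, -2.63349858e-04,
        5.40276633e-05, -1.46042405e-03]), 'effort': array([ 1.93579017e-04, -4.33877563e+01, -3.41842210e+01,  7.03068520e-02,
        3.86032881e-02, -1.35506289e-04]), 'ee_pos': array([0.22189178, 0.52988577, 0.23782307]), 'ee_rot': array([ 0.6937923 , -0.1395999 ,  0.13913456, -0.69268007]), 'ft_force': array([-0.1203391 ,  0.65926472,  0.72149095]), 'ft_torque': array([-0.03587453, -0.01517917,  0.02648909]), 'width': 0.08829877160696618}
-0.0187
scene [[484.0221470166698, 0.0, 313.25775652957003], [0.0, 484.0221470166698, 242.18150008490417], [0.0, 0.0, 1.0]] -0.08167829048698841 [ 2.33416206  1.116227   -0.36352882] [-0.33832778 -0.20445292  1.6130523 ]
articulator [(0.95, [394.9, 164.3, 432.2, 200.1]), (0.89, [356.4, 187.8, 383.8, 222.6]), (0.65, [345.1, 137.8, 378.0, 174.0])]
tray [(0.9, [156.2, 311.8, 205.8, 365.6]), (0.76, [216.5, 
[... 505 characters left out ...]
25.3, 330.8, 173.5, 373.2])]
tray [(0.84, [405.0, 256.0, 435.6, 297.0]), (0.74, [461.4, 251.1, 514.3, 311.7])]
stand [(0.89, [350.9, 111.0, 405.9, 248.6])]
lamp [(0.71, [429.9, 178.0, 460.9, 203.8])]
spare_jaw [(0.63, [227.6, 166.4, 263.9, 204.0]), (0.32, [347.9, 109.2, 404.9, 247.6])]
wrist [[367.3412971809469, 0.0, 313.03273684643744], [0.0, 367.3412971809469, 244.06926767307084], [0.0, 0.0, 1.0]] -0.07371439483563938 [-2.38236914 -1.585876   -0.25656523] [-0.57496211 -0.04295544  0.39139201]
articulator [(0.97, [185.5, 237.3, 295.4, 329.4]), (0.84, [306.2, 342.5, 383.3, 452.5]), (0.77, [188.3, 375.0, 262.4, 471.1])]
tray []
stand []
lamp []
spare_jaw [(0.74, [190.5, 376.2, 262.8, 470.6])]
```

View pics/scene0.png

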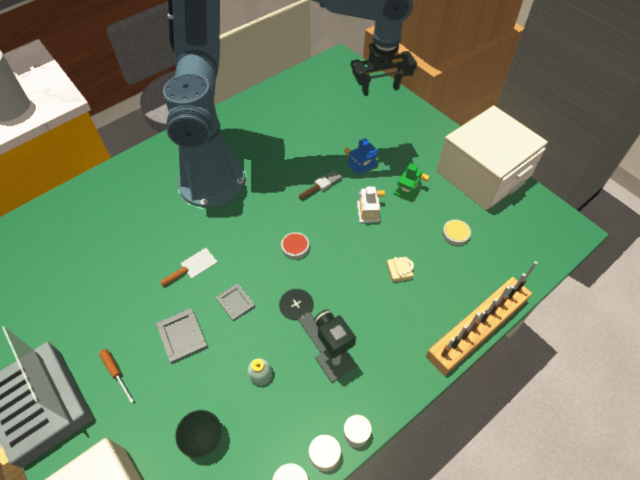

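View pics/top0.png

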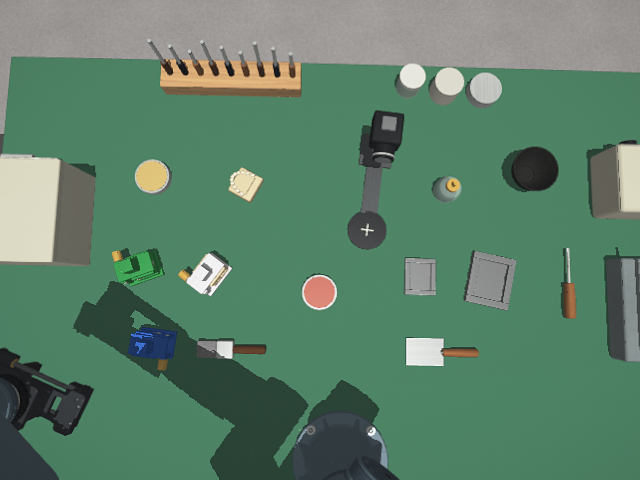

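View pics/wrist0.png

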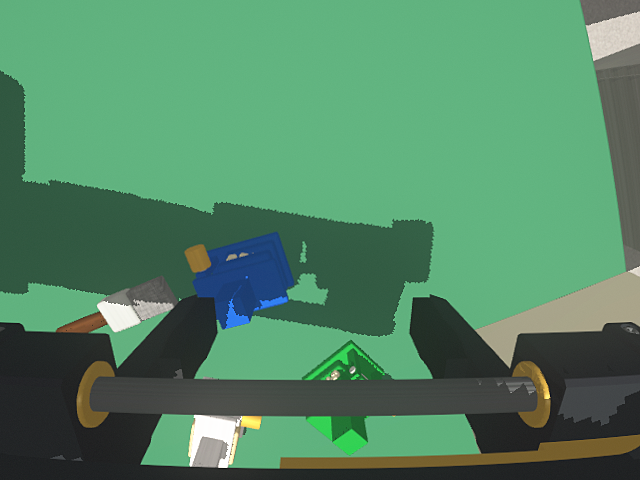

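The candidates in the top view are white/metal (208,272), green (137,266) and blue (152,343). The white one with tan plaster is the articulator. For the trays, (491,280) and (420,276) still need measuring.

```bash
cat > h.py <<'E'
from station import arm
import cv2, numpy as np
from scipy.spatial.transform import Rotation as R
def cloud(p):
    K=p["K"];k1=p["k1"];z=p["range_z"]
    v,u=np.mgrid[0:480,0:640]
    d=np.stack([(u-K[0,2])/K[0,0],(v-K[1,2])/K[1,1]],-1)
    s=d.copy()
    for _ in range(8):
        s=d/(1+k1*(s**2).sum(-1,keepdims=True))
    c=np.concatenate([s,np.ones_like(s[...,:1])],-1)
    Rm=cv2.Rodrigues(p["rvec"])[0]
    w=(c*z[...,None]-p["tvec"].reshape(3))@Rm
    w[z==0]=np.nan
    rays=c@Rm; cam=-Rm.T@p["tvec"].reshape(3)
    return w,rays,cam
def at(rays,cam,uv,z):
    u,v=uv; r=rays[int(round(v)),int(round(u))]
    # bilinear
    u0,v0=int(u),int(v);a,b=u-u0,v-v0
    r=(1-a)*(1-b)*rays[v0,u0]+a*(1-b)*rays[v0,u0+1]+(1-a)*b*rays[v0+1,u0]+a*b*rays[v0+1,u0+1]
    return cam+r*(z-cam[2])/r[2]
def proj(p,X):
    c=cv2.Rodrigues(p["rvec"])[0]@np.array(X,float)+p["tvec"].reshape(3)
    s=c[:2]/c[2]; s=s*(1+p["k1"]*(s@s)); return p["K"][:2,:2]@s+p["K"][:2,2]
E
python3 - <<'E'
from h import *
p=arm.read_camera("top");w,rays,cam=cloud(p)
cv2.imwrite("pics/crop1.png",cv2.resize(p["image"][230:390,100:260],None,fx=3.7,fy=3.7,interpolation=cv2.INTER_CUBIC))
cv2.imwrite("pics/crop2.png",cv2.resize(p["image"][100:320,330:530],None,fx=2.7,fy=2.7,interpolation=cv2.INTER_CUBIC))
for t,z in [("articulator",0),("thumbscrew",.048),("stem",.09),("bite",.034),("tray",0),("pocket",.006),("stand",0),("lens",.16),("lamp",0),("spare_jaw",0)]:
    for d in arm.mark_of(t,p): print(t,d["conf"],d["xy"],at(rays,cam,d["xy"],z).round(4))
for t in ["articulator","tray"]:
  for d in arm.trace(t,p):
    m=d["region"]; P=w[m]; P=P[~np.isnan(P[:,2])]
    print(t,d["conf"],d["rect"],len(P),np.percentile(P[:,2],[2,25,50,75,98]).round(4))
    if t=="tray":
        Q=P[(P[:,2]>0.004)][:,:2].astype(np.float32); r=cv2.minAreaRect(Q*1000); print(r)
    else:
        Q=P[(P[:,2]>0.1)][:,:2].astype(np.float32)
        if len(Q)>4: print('stemtop',len(Q),cv2.minAreaRect(Q*1000),Q.mean(0))
        Q=P[(P[:,2]>0.06)&(P[:,2]<.072)][:,:2].astype(np.float32)
        if len(Q)>4:print('plate',len(Q),cv2.minAreaRect(Q*1000))
E
```

```text
articulator 0.96 [208.3, 276.0] [0.4215 0.3234 0.    ]
articulator 0.82 [159.4, 344.6] [0.2568 0.4323 0.    ]
articulator 0.66 [142.0, 267.4] [0.4392 0.484  0.    ]
thumbscrew 0.72 [181.1, 270.6] [0.4317 0.3753 0.048 ]
thumbscrew 0.68 [116.2, 251.7] [0.4725 0.5273 0.048 ]
thumbscrew 0.64 [163.2, 368.7] [0.2096 0.4049 0.048 ]
thumbscrew 0.29 [485.6, 280.0] [ 0.423  -0.3321  0.048 ]
stem 0.83 [128.5, 264.4] [0.4417 0.4798 0.09  ]
stem 0.7 [201.5, 271.8] [0.4285 0.3178 0.09  ]
stem 0.58 [146.0, 344.4] [0.2683 0.4314 0.09  ]
stem 0.23 [488.2, 278.7] [ 0.4249 -0.3217  0.09  ]
bite 0.98 [152.3, 344.0] [0.2622 0.4373 0.034 ]
bite 0.91 [141.6, 265.1] [0.4432 0.4723 0.034 ]
bite 0.77 [207.0, 271.5] [0.4312 0.3189 0.034 ]
tray 0.96 [486.8, 279.2] [ 0.4262 -0.3537  0.    ]
tray 0.66 [418.9, 274.9] [ 0.4336 -0.187   0.    ]
pocket 0.96 [419.9, 273.0] [ 0.4381 -0.1881  0.006 ]
pocket 0.69 [490.8, 281.5] [ 0.4206 -0.361   0.006 ]
stand 0.74 [182.1, 270.1] [0.4345 0.3871 0.    ]
stand 0.69 [368.2, 234.5] [ 0.5302 -0.0626  0.    ]
lens 0.55 [382.0, 162.1] [ 0.6662 -0.0714  0.16  ]
lamp 0.64 [444.0, 
[... 767 characters left out ...]
76 [110.1, 252.3, 163.4, 287.9] 1396 [-0.0013  0.0246  0.0623  0.0661  0.1082]
stemtop 158 ((438.39617919921875, 479.7684326171875), (26.393152236938477, 26.75072479248047), 20.318450927734375) [0.43868473 0.47902903]
plate 525 ((444.7585144042969, 481.57257080078125), (60.299259185791016, 84.7568130493164), 22.594100952148438)
tray 0.85 [460.8, 248.7, 515.4, 312.4] 2299 [0.0008 0.0045 0.0086 0.0144 0.0177]
((424.50750732421875, -356.5099792480469), (105.69029235839844, 124.51725769042969), 78.59201049804688)
tray 0.56 [403.5, 257.2, 436.6, 294.8] 1090 [-0.0006  0.003   0.0062  0.0098  0.0134]
((430.7757568359375, -186.2869415283203), (72.08281707763672, 87.60131072998047), 89.7418212890625)
```

View pics/crop1.png

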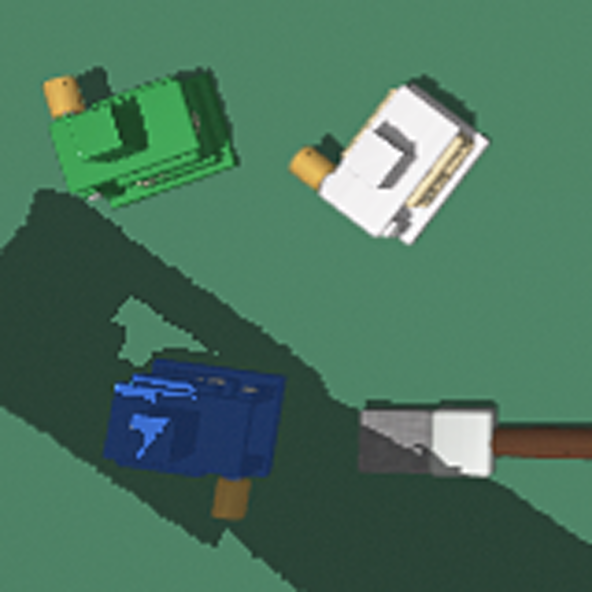

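View pics/crop2.png

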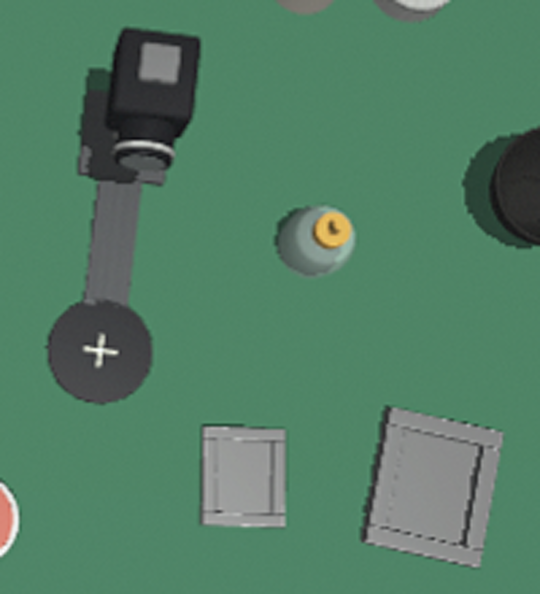

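White unit is confirmed as the articulator (top view, stem near (201,270)). The tray is the large one at (491,280), which measures 124×105 mm; the small one is 88×72. Next I'll refine the poses.

Run:
```python
from h import *
print([a for a in dir(arm) if not a.startswith('_')])
s=arm.get_state(); Rm=R.from_quat(s["ee_rot"]).as_matrix(); print(Rm.round(3))
for n in ["top","scene"]:
    p=arm.read_camera(n);w,rays,cam=cloud(p)
    ok=~np.isnan(w[...,2])
    print(n)
    # table flatness
    g=p["image"].astype(int)
    # articulator
    def near(c,r,z0,z1):
        m=ok&(np.hypot(w[...,0]-c[0],w[...,1]-c[1])<r)&(w[...,2]>z0)&(w[...,2]<z1); return m
    m=near((.43,.319),.08,.102,.115);Q=w[m];print('stem',len(Q),cv2.minAreaRect((Q[:,:2]*1000).astype(np.float32)),Q.mean(0).round(4))
    m=near((.43,.319),.08,.0645,.0675);Q=w[m];print('plate',len(Q),cv2.minAreaRect((Q[:,:2]*1000).astype(np.float32)),Q[:,2].mean())
    m=near((.43,.319),.08,.008,.012);Q=w[m];print('base',len(Q),cv2.minAreaRect((Q[:,:2]*1000).astype(np.float32)))
    m=near((.43,.319),.12,-.004,.004);Q=w[m];print('table z',Q[:,2].mean())
    # stand
    m=near((.66,-.08),.1,.19,.2);Q=w[m];print('cambody',len(Q),cv2.minAreaRect((Q[:,:2]*1000).astype(np.float32)),Q.mean(0).round(4))
    m=near((.53,-.063),.056,.0035,.009)&(g.sum(-1)<200);Q=w[m];print('disc',len(Q),cv2.minEnclosingCircle((Q[:,:2]*1000).astype(np.float32)),Q.mean(0).round(4))
    m=near((.53,-.063),.03,.000,.012)&(g.sum(-1)>400);Q=w[m];print('cross',len(Q),Q.mean(0).round(4))
    for d in arm.mark_of("lens",p)[:2]: print('lens',d["conf"],d["xy"],at(rays,cam,d["xy"],.16).round(4))
    m=near((.4245,-.3565),.085,.0145,.0185);Q=w[m];print('traytop',len(Q),cv2.minAreaRect((Q[:,:2]*1000).astype(np.float32)),Q.mean(0))
    m=near((.4245,-.3565),.06,.0045,.0075);Q=w[m];print('pocket',len(Q),cv2.minAreaRect((Q[:,:2]*1000).astype(np.float32)))
```

```text
['MotionError', 'get_state', 'hold_point_z', 'job_done', 'mark_of', 'read_camera', 'spot_in', 'trace']
[[ 0.922 -0.     0.386]
 [-0.386 -0.     0.922]
 [-0.    -1.    -0.   ]]
top
stem 149 ((426.933837890625, 316.2024841308594), (26.534170150756836, 25.93702507019043), 55.474449157714844) [0.4267 0.3157 0.1066]
plate 245 ((427.2110290527344, 315.41351318359375), (45.77436065673828, 83.16544342041016), 54.058509826660156) 0.06572808479286983
base 89 ((423.56317138671875, 293.8514709472656), (49.46345520019531, 97.81987762451172), 85.50159454345703)
table z -0.0009925087354227644
cambody 189 ((741.0234985351562, -79.97639465332031), (27.730113983154297, 31.380638122558594), 86.77947235107422) [ 0.74   -0.0794  0.1946]
disc 261 ((541.5523681640625, -58.28008270263672), 46.6328010559082) [ 0.563  -0.0624  0.0056]
cross 44 [ 0.5424 -0.0579  0.0054]
lens 0.63 [382.0, 160.0] [ 0.6708 -0.0714  0.16  ]
traytop 546 ((424.203369140625, -356.3724060058594), (105.10980224609375, 123.81978607177734), 78.38008117675781) [ 0.42529692 -0.35804533  0.01587372]
pocket 505 ((426.3238220214844, -349.7669
[... 371 characters left out ...]
13.00262451171875), (122.43638610839844, 95.78005981445312), 71.19744110107422)
table z -1.6299577176649235e-05
cambody 179 ((734.4422607421875, -85.2604751586914), (58.581687927246094, 46.27342987060547), 67.80274963378906) [ 0.7404 -0.0832  0.1958]
disc 173 ((543.6512451171875, -60.740814208984375), 46.123443603515625) [ 0.5342 -0.0425  0.0061]
cross 36 [ 0.5401 -0.0607  0.0062]
lens 0.98 [319.1, 318.2] [ 0.6735 -0.0836  0.16  ]
traytop 463 ((423.3558654785156, -359.6529541015625), (104.39936065673828, 127.481201171875), 78.01666259765625) [ 0.42597877 -0.35721959  0.01656695]
pocket 350 ((419.4254150390625, -359.3983459472656), (100.89437866210938, 105.01998901367188), 39.719417572021484)
```

Call:
{"method": "carry_out", "body": {"deltas": [2.7,-0.1,-1.2,0,10,0,8.81,5.4,-0.2,-2.4,0,20,0,8.81,8.2,-0.4,-3.6,0,30,0,8.81,10.9,-0.5,-4.7,0,40,0,8.81,13.6,-0.6,-5.9,0,50,0,8.81,16.3,-0.7,-7.1,0,60,0,8.81,19.0,-0.8,-8.3,0,70,0,8.81,21.8,-1.0,-9.5,0,80,0,8.81,24.5,-1.1,-10.7,0,90,0,8.81,27.2,-1.2,-11.9,0,100,0,8.81,27.2,-1.2,-11.9,0,103.3,0,8.81,27.2,-1.2,-11.9,0,103.3,0,8.81]}}

```text
time_s: 3.25
ee_pos: [0.4273, 0.3152, 0.2507]
ee_rot: [-0.321, 0.63, -0.63, 0.321]
ft_force: [0.3, -0.1, -0.8]
width: 0.0882
```

Run:
```python
from h import *
s=arm.get_state(); Rm=R.from_quat(s["ee_rot"]).as_matrix(); print(s["time_s"],s["ee_pos"],Rm.round(3),s["joint_positions"].round(3))
p=arm.read_camera("wrist");cv2.imwrite("pics/w1.png",p["image"]);w,rays,cam=cloud(p)
ok=~np.isnan(w[...,2])
for t,z in [("thumbscrew",.048),("stem",.09),("bite",.034),("articulator",0)]:
    for d in arm.mark_of(t,p): print(t,d["conf"],d["xy"],at(rays,cam,d["xy"],z).round(4))
def near(c,r,z0,z1):
    m=ok&(np.hypot(w[...,0]-c[0],w[...,1]-c[1])<r)&(w[...,2]>z0)&(w[...,2]<z1); return m
for nm,a,b in [('stem',.104,.112),('plate',.063,.069),('base',.0075,.0125)]:
    Q=w[near((.427,.3155),.07,a,b)]
    if len(Q): print(nm,len(Q),cv2.minAreaRect((Q[:,:2]*1000).astype(np.float32)),Q.mean(0).round(4))
```

```text
3.25 [0.42729632 0.31517808 0.25071944] [[-0.588 -0.     0.809]
 [-0.809  0.    -0.588]
 [ 0.    -1.    -0.   ]] [0.412 0.072 1.704 0.    1.366 1.041]
thumbscrew 0.95 [272.9, 157.1] [0.4265 0.3791 0.048 ]
thumbscrew 0.78 [94.1, 264.1] [0.2075 0.4052 0.048 ]
stem 0.79 [81.7, 222.4] [0.26  0.437 0.09 ]
stem 0.73 [311.9, 220.9] [0.4264 0.3171 0.09  ]
stem 0.62 [197.4, 46.9] [0.4368 0.4802 0.09  ]
bite 0.84 [114.2, 205.0] [0.2631 0.4388 0.034 ]
bite 0.77 [214.0, 57.6] [0.436  0.4819 0.034 ]
articulator 0.68 [225.6, 63.1] [0.4383 0.4802 0.    ]
articulator 0.62 [127.8, 204.4] [0.2565 0.4351 0.    ]
articulator 0.61 [314.4, 200.2] [0.428  0.3152 0.    ]
stem 998 ((425.8802490234375, 316.6653747558594), (25.837379455566406, 25.696006774902344), 53.388099670410156) [0.426  0.3169 0.1078]
plate 3154 ((425.3417053222656, 317.1184997558594), (46.06772232055664, 83.1661148071289), 54.01634216308594) [0.427  0.3191 0.0658]
base 429 ((443.2413330078125, 332.90283203125), (17.214859008789062, 71.18830108642578), 55.81468200683594) [0.4411 0.3382 0.0096]
```

View pics/w1.png

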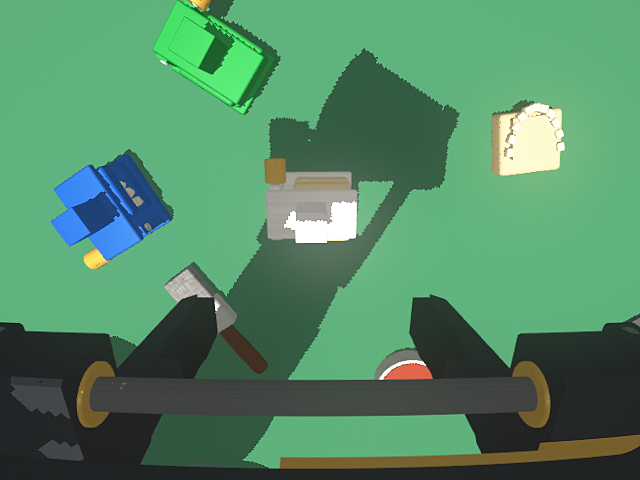

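Call:
{"method": "carry_out", "body": {"deltas": [0,4.5,0,0,0,0,8.81,0,9,0,0,0,0,8.81,0,13,0,0,0,0,8.81,0,16,0,0,0,0,8.81,0,17.5,0,0,0,0,8.81,0,17.9,0,0,0,0,8.81,0,17.9,0,0,0,0,8.81,0,17.9,0,0,0,0,5,0,17.9,0,0,0,0,2,0,17.9,0,0,0,0,2,0,17.9,0,0,0,0,2,0,17.9,0,0,0,0,2], "force": 40}}

```text
time_s: 5.0
ee_pos: [0.4271, 0.3155, 0.0717]
ee_rot: [-0.321, 0.63, -0.63, 0.321]
ft_force: [0.0, -0.3, -1.1]
width: 0.0403
```

Run:
```python
from h import *
s=arm.get_state(); print(s["time_s"],s["ee_pos"],s["ft_force"],s["width"])
p=arm.read_camera("wrist");cv2.imwrite("pics/w2.png",p["image"]);
```

```text
5.0 [0.42707093 0.31546147 0.07174021] [ 0.02644932 -0.2600161  -1.05248546] 0.040318081525326024
```

View pics/w2.png

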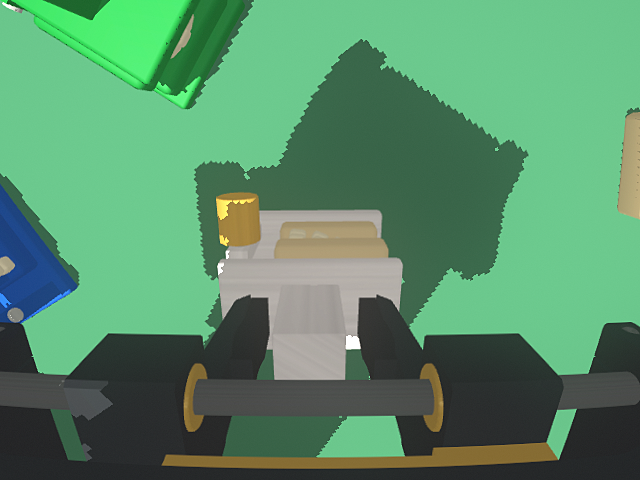

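Call:
{"method": "carry_out", "body": {"deltas": [0,0,0,0,0,0,2,0,0,0,0,0,0,2,0,0,0,0,0,0,2,0,0,0,0,0,0,2,0,-1,0,0,0,0,2,0,-3,0,0,0,0,2,0,-5,0,0,0,0,2,0,-8,0,0,0,0,2,0,-11,0,0,0,0,2,0,-12.6,0,0,0,0,2,0,-12.6,0,0,0,0,2], "force": 45}}

```text
time_s: 6.42
ee_pos: [0.4277, 0.3155, 0.1986]
ee_rot: [0.32, -0.63, 0.63, -0.322]
ft_force: [-0.0, -0.4, -6.3]
width: 0.0256
```

Run:
```python
from h import *
s=arm.get_state(); print(s["time_s"],s["ee_pos"],s["ft_force"],s["ft_torque"],s["width"])
p=arm.read_camera("wrist");cv2.imwrite("pics/w3.png",p["image"]);w,rays,cam=cloud(p)
ok=~np.isnan(w[...,2])
Rm=R.from_quat(s["ee_rot"]).as_matrix()
t=(w-s["ee_pos"])@Rm   # tool frame
# stem top face expected y = -(0.108-0.0717)= -0.0363 ; plate y=+0.0057; base y=.0617
for nm,a,b in [('stem',-.040,-.033),('plate',.003,.009),('base',.058,.065)]:
    m=ok&(t[...,1]>a)&(t[...,1]<b)&(np.hypot(t[...,0],t[...,2])<.075)
    m[300:]&= (p["image"][300:].sum(-1)>330)
    Q=t[m]
    if len(Q)>4: print(nm,len(Q),cv2.minAreaRect((Q[:,[0,2]]*1000).astype(np.float32)),Q.mean(0).round(4))
```

```text
6.425 [0.42772923 0.31550831 0.19858419] [-0.01583825 -0.41868923 -6.26158693] [-0.07657205  0.1294279   0.04403327] 0.02556921868640728
stem 3641 ((-4.306482791900635, -0.4223041534423828), (26.052692413330078, 20.734703063964844), 89.51265716552734) [-0.0051 -0.0363 -0.0005]
plate 7427 ((-4.5989990234375, -0.7814559936523438), (38.452762603759766, 84.2852783203125), 0.27821749448776245) [-0.0129  0.0057 -0.001 ]
base 1961 ((-18.334487915039062, 2.2434616088867188), (28.295320510864258, 76.2420654296875), 0.5972177982330322) [-0.0245  0.0617 -0.0052]
```

View pics/w3.png

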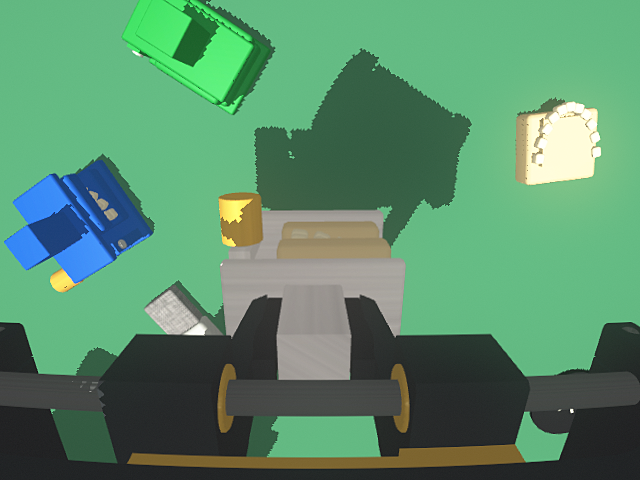

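Call:
{"method": "carry_out", "body": {"deltas": [1.5,0,1.0,0,3,0,2,4.4,0,3.1,0,9.3,0,2,7.3,0,5.2,0,15.5,0,2,10.2,0,7.2,0,21.7,0,2,13.2,0,9.3,0,27.9,0,2,16.1,0,11.4,0,34.1,0,2,19.0,0,13.5,0,40.3,0,2,22.0,0,15.5,0,46.5,0,2,24.9,0,17.6,0,52.7,0,2,27.8,0,19.7,0,58.9,0,2,29.3,0,20.7,0,62,0,2,29.3,0,20.7,0,62,0,2]}}

```text
time_s: 7.98
ee_pos: [0.4209, -0.0445, 0.1966]
ee_rot: [0.05, 0.705, -0.705, -0.052]
ft_force: [0.8, -0.2, -5.6]
width: 0.0253
```

Run:
```python
from h import *
s=arm.get_state(); Rm=R.from_quat(s["ee_rot"]).as_matrix();print(s["time_s"],s["ee_pos"],Rm.round(3),s["width"],s["joint_positions"].round(2))
p=arm.read_camera("wrist");cv2.imwrite("pics/w4.png",p["image"]);w,rays,cam=cloud(p)
ok=~np.isnan(w[...,2]); g=p["image"].astype(int)
for t,z in [("lens",.16),("stand",0)]:
    for d in arm.mark_of(t,p): print(t,d["conf"],d["xy"],at(rays,cam,d["xy"],z).round(4))
def near(c,r,z0,z1):
    return ok&(np.hypot(w[...,0]-c[0],w[...,1]-c[1])<r)&(w[...,2]>z0)&(w[...,2]<z1)
m=near((.736,-.086),.07,.188,.201);Q=w[m];print('cambody',len(Q),cv2.minAreaRect((Q[:,:2]*1000).astype(np.float32)) if len(Q)>4 else 0)
m=near((.542,-.059),.03,.0,.012)&(g.sum(-1)>380);Q=w[m];print('cross',len(Q),Q.mean(0).round(4))
m=near((.66,-.075),.15,.1,.2)
v,u=np.nonzero(m);print(len(u), (u.min(),u.max(),v.min(),v.max()) if len(u) else '')
```

```text
7.975 [ 0.42091534 -0.04454595  0.19660494] [[-0.99  -0.002 -0.144]
 [ 0.144  0.    -0.99 ]
 [ 0.002 -1.    -0.   ]] 0.025298480958767695 [-0.39 -0.13  2.01 -0.    1.26  1.33]
stand 0.9 [308.4, 73.5] [ 0.5422 -0.0579  0.    ]
cambody 0 0
cross 251 [ 0.5408 -0.0586  0.006 ]
0
```

View pics/w4.png

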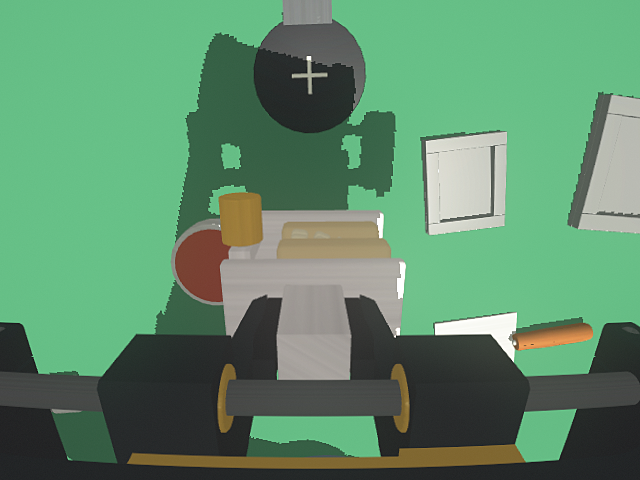

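Run:
```python
from h import *
p=arm.read_camera("wrist");w,rays,cam=cloud(p)
g=p["image"].astype(int)
ok=~np.isnan(w[...,2])
c=np.array([.5408,-.0586])
m=ok&(np.hypot(w[...,0]-c[0],w[...,1]-c[1])<.03)&(g.sum(-1)>330)
Q=w[m][:,:2]; Q0=Q-c
# 4-fold angle
a=np.arctan2(Q0[:,1],Q0[:,0]); r=np.hypot(*Q0.T)
k=r>.004
print('cross extents',r.max(),'angle',np.degrees(np.angle(np.mean(r[k]*np.exp(4j*a[k])))/4), len(Q))
best=max(np.arange(-45,45,.25),key=lambda t:-np.minimum(abs(Q0@[np.cos(np.radians(t)),np.sin(np.radians(t))]),abs(Q0@[-np.sin(np.radians(t)),np.cos(np.radians(t))])).mean());print('fit',best)
# bar in wrist view & top view
for n in ["wrist","top"]:
    if n=="top": p=arm.read_camera("top");w,rays,cam=cloud(p);g=p["image"].astype(int);ok=~np.isnan(w[...,2])
    d0=w[...,:2]-c; rr=np.hypot(d0[...,0],d0[...,1]); sat=g.max(-1)-g.min(-1)
    m=ok&(rr>.052)&(rr<.12)&(d0[...,0]>0.03)&(abs(d0[...,1])<.05)&(sat<25)&(w[...,2]<.05)&(w[...,2]>0.001)
    Q=w[m][:,:2]
    if len(Q)<20: continue
    mu=Q.mean(0); V=mu-c
    vx=cv2.fitLine(Q.astype(np.float32),cv2.DIST_HUBER,0,.001,.001).ravel()
    print(n,len(Q),'bar dir from disc',np.degrees(np.arctan2(V[1],V[0])),'fitline',np.degrees(np.arctan2(vx[1],vx[0])))
m=ok&(abs(w[...,0]-.735)<.1)&(abs(w[...,1]+.08)<.07)&(w[...,2]>.15)&(w[...,2]<.21)
print(p["image"][100:170:6,365:410:5].sum(-1)); print(w[100:170:6,365:410:5,2].round(3))
s=arm.read_camera("scene");w,rays,cam=cloud(s);cv2.imwrite("pics/s5.png",cv2.resize(s["image"][180:400,230:450],None,fx=2.7,fy=2.7,interpolation=cv2.INTER_CUBIC))
ok=~np.isnan(w[...,2])
m=ok&(np.hypot(w[...,0]-.736,w[...,1]+.086)<.08)&(w[...,2]>.191)&(w[...,2]<.201);Q=w[m][:,:2]
print(len(Q),cv2.minAreaRect((Q*1000).astype(np.float32)))
```

```text
cross extents 0.026381603483968227 angle -5.7691002613008795 276
fit -6.25
wrist 486 bar dir from disc -5.6041238639677555 fitline 82.96024
top 424 bar dir from disc -5.690345038681833 fitline -6.759112
[[325 323 325 323 325 326 325 321 326]
 [328 324 326 327 325 327 324 323 323]
 [326 326 105 133 120 179 237 317 325]
 [325 327 131 137 409 413 417 141 333]
 [335 308 145 133 418 421 385 147 332]
 [173 144 157 147 196 292 233 155 326]
 [155  89 153 152 156 154 161 144 324]
 [158  81  93 101 112 135 155 120 324]
 [157 140  95 116 144 124  81 330 327]
 [158 158 329 327 396 571 333 325 326]
 [157 156 249 254 256 215 334 324 326]
 [153 144 148 198 305 284 329 327 328]]
[[-0.001  0.    -0.002  0.    -0.     0.001 -0.    -0.004 -0.003]
 [-0.003  0.002 -0.    -0.001 -0.007  0.001 -0.004  0.003 -0.   ]
 [-0.001 -0.     0.184  0.186  0.186  0.184  0.182 -0.001 -0.001]
 [-0.003 -0.002  0.183  0.187  0.196  0.192  0.193  0.185  0.001]
 [-0.001 -0.002  0.187  0.184  0.197  0.194  0.192  0.183 -0.002]
 [-0.001 -0.001  0.185  0.184  0.185  0.19   0.193  0.186  0.   ]
 [ 0.009  0.146  0.184  0.183  0.185  0.184  0.185  0.183 -0.001]
 [ 0.008  0.162  0.179  0.18   0.181  0.186  0.186  0.184 -0.001]
 [ 0.007  0.01   0.168  0.177  0.182  0.181  0.166 -0.005  0.001]
 [ 0.009  0.01   0.174  0.178  0.185  0.181  0.001 -0.    -0.001]
 [ 0.008  0.009  0.152  0.158  0.162  0.167 -0.002 -0.001  0.002]
 [-0.002  0.003  0.006  0.006  0.008  0.008  0.001 -0.003  0.   ]]
175 ((734.451171875, -83.04916381835938), (56.63457107543945, 48.002410888671875), 1.773065447807312)
```

View pics/s5.png

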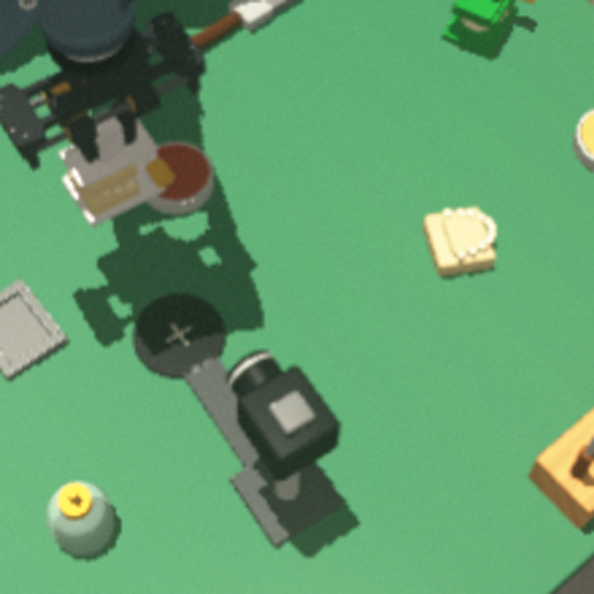

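Run:
```python
from h import *
c=np.array([.541,-.059])
for n in ["top","scene"]:
    p=arm.read_camera(n);w,rays,cam=cloud(p)
    ok=~np.isnan(w[...,2])
    m=ok&(np.hypot(w[...,0]-.736,w[...,1]+.08)<.06)&(w[...,2]>.178)&(w[...,2]<.201);Q=w[m][:,:2]
    r=cv2.minAreaRect((Q*1000).astype(np.float32));d=np.array(r[0])/1000-c
    print(n,len(Q),r,np.degrees(np.arctan2(d[1],d[0])))
    # whole bar
    g=p["image"].astype(int);sat=g.max(-1)-g.min(-1)
    d0=w[...,:2]-c; rr=np.hypot(d0[...,0],d0[...,1])
    m=ok&(rr>.055)&(rr<.13)&(d0[...,0]>0.03)&(abs(d0[...,1])<.04)&(sat<25)&(w[...,2]<.03)
    Q=w[m][:,:2];vx=cv2.fitLine(Q.astype(np.float32),cv2.DIST_HUBER,0,.001,.001).ravel();V=Q.mean(0)-c
    print(len(Q),np.degrees(np.arctan2(vx[1],vx[0])),np.degrees(np.arctan2(V[1],V[0])))
```

```text
top 1085 ((723.6331176757812, -78.04435729980469), (62.839202880859375, 93.99517822265625), 85.05276489257812) -5.953093076217019
477 -6.679813 -5.425397129987971
scene 907 ((723.623291015625, -80.20297241210938), (64.40467834472656, 94.4149169921875), 82.77835083007812) -6.6225177406694415
272 -16.242619 -10.533917411151782
```

Call:
{"method": "carry_out", "body": {"deltas": [-1.5,0,0,0,-0.5,0,2,-4,0,-0.1,0,-1,0,2,-6.5,0,-0.2,0,-1.5,0,2,-9,0,-0.2,0,-2.2,0,2,-11,0,-0.3,0,-2.2,0,2,-12.05,-0.1,-0.3,0,-2.2,0,2,-12.05,-0.1,-0.3,0,-2.2,0,2,-12.05,-0.1,-0.3,0,-2.2,0,2]}}

```text
time_s: 9.38
ee_pos: [0.5411, -0.0568, 0.1985]
ee_rot: [0.036, 0.706, -0.706, -0.036]
ft_force: [-0.2, 1.4, -6.2]
width: 0.0255
```

```bash
cat > chk.py <<'E'
from h import *
import sys
s=arm.get_state(); Rm=R.from_quat(s["ee_rot"]).as_matrix();print(s["time_s"],s["ee_pos"].round(4),Rm.round(3).tolist(),s["width"].round(4),s["joint_positions"].round(2),abs(s["joint_vel"]).max())
print('yaw tool z',np.degrees(np.arctan2(Rm[1,2],Rm[0,2])),'tilt',np.degrees(np.arccos(-Rm[2,1])))
for n in ["top","scene"]:
    p=arm.read_camera(n)
    if len(sys.argv)>1 : cv2.imwrite(f"pics/{n}_{sys.argv[1]}.png",cv2.resize(p["image"][60:360,240:560] if n=="top" else p["image"][180:420,200:450],None,fx=2,fy=2,interpolation=cv2.INTER_CUBIC))
E
python3 chk.py a
```

```text
Traceback (most recent call last):
  File "chk.py", line 3, in <module>
    s=arm.get_state(); Rm=R.from_quat(s["ee_rot"]).as_matrix();print(s["time_s"],s["ee_pos"].round(4),Rm.round(3).tolist(),s["width"].round(4),s["joint_positions"].round(2),abs(s["joint_vel"]).max())
                                                                                                                           ^^^^^^^^^^^^^^^^
AttributeError: 'float' object has no attribute 'round'
```

```bash
sed -i 's/s\["width"\].round(4)/s["width"]/' chk.py; python3 chk.py a;python3 chk.py
```

```text
9.375 [ 0.5411 -0.0568  0.1985] [[-0.995, -0.001, -0.101], [0.101, 0.0, -0.995], [0.001, -1.0, -0.0]] 0.025464622685688044 [-0.32  0.15  1.72 -0.    1.27  1.35] 0.004912460222778754
yaw tool z -95.81988969433543 tilt 0.05812799005328008
9.475 [ 0.5412 -0.0569  0.1987] [[-0.995, -0.0, -0.102], [0.102, 0.0, -0.995], [0.0, -1.0, -0.0]] 0.025457565651128257 [-0.32  0.15  1.72 -0.    1.27  1.35] 0.00361087534666247
yaw tool z -95.83161911693138 tilt 0.024376407366355015
```

View pics/scene_a.png

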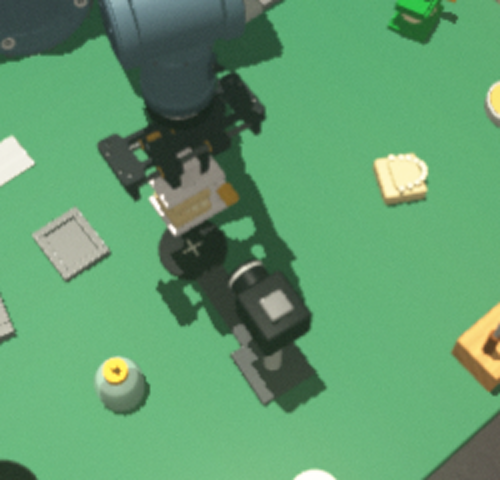

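View pics/top_a.png

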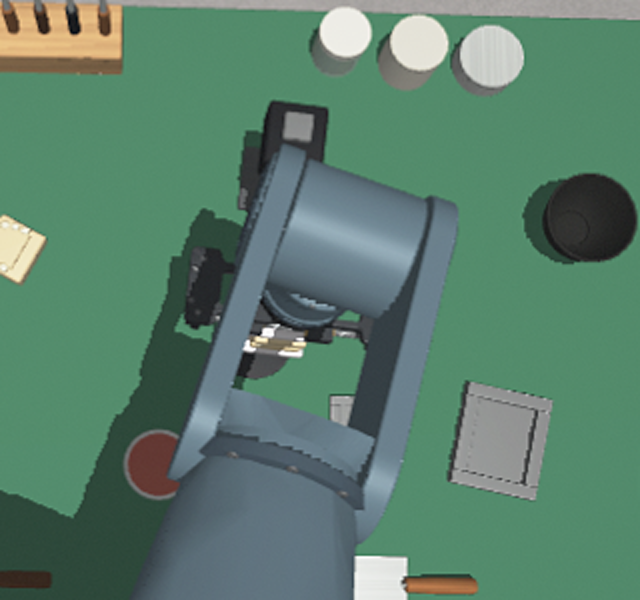

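Call:
{"method": "carry_out", "body": {"deltas": [0.05,0.1,0.2,0,0,0,2,0.05,0.1,0.2,0,0,0,2,0.05,0.1,0.2,0,0,0,2,0.05,0.1,0.2,0,0,0,2,0.05,0.1,0.2,0,0,0,2,0.05,0.1,0.2,0,0,0,2,0.05,0.1,0.2,0,0,0,2,0.05,0.1,0.2,0,0,0,2,0.05,0.1,0.2,0,0,0,2,0.05,0.1,0.2,0,0,0,2,0.05,0.1,0.2,0,0,0,2,0.05,0.1,0.2,0,0,0,2]}}

```text
time_s: 11.08
ee_pos: [0.5411, -0.0591, 0.1977]
ee_rot: [-0.036, -0.706, 0.706, 0.036]
ft_force: [-0.3, 0.7, -5.9]
width: 0.0255
```

Call:
{"method": "carry_out", "body": {"deltas": [0,0,0,0,0,0,2,0,0,0,0,0,0,2,0,0,0,0,0,0,2,0,0,0,0,0,0,2]}}

```text
time_s: 11.58
ee_pos: [0.5412, -0.0591, 0.1977]
ee_rot: [-0.036, -0.706, 0.706, 0.036]
ft_force: [0.3, 0.4, -6.2]
width: 0.0255
```

```bash
python3 chk.py
python3 - <<'E'
from h import *
s=arm.get_state()
p=arm.read_camera("wrist");cv2.imwrite("pics/w6.png",p["image"]);w,rays,cam=cloud(p)
ok=~np.isnan(w[...,2]);Rm=R.from_quat(s["ee_rot"]).as_matrix()
t=(w-s["ee_pos"])@Rm
for nm,a,b in [('stem',-.040,-.033),('plate',.003,.009),('base',.058,.065)]:
    m=ok&(t[...,1]>a)&(t[...,1]<b)&(np.hypot(t[...,0],t[...,2])<.075)
    m[300:]&= (p["image"][300:].sum(-1)>330)
    Q=t[m]
    if len(Q)>4: print(nm,len(Q),cv2.minAreaRect((Q[:,[0,2]]*1000).astype(np.float32)),Q.mean(0).round(4))
E
```

```text
11.575 [ 0.5412 -0.0591  0.1977] [[-0.995, -0.0, -0.102], [0.102, -0.0, -0.995], [0.0, -1.0, 0.0]] 0.02553440051943175 [-0.33  0.15  1.72 -0.    1.26  1.35] 0.0017544941244647713
yaw tool z -95.83758363072909 tilt 0.0019785260658518656
stem 3661 ((-3.2927680015563965, 7.574820518493652), (41.37972640991211, 20.981660842895508), 88.70069122314453) [-0.0046 -0.0363 -0.0001]
plate 7424 ((-3.7331695556640625, -0.4411582946777344), (38.94699478149414, 84.55091857910156), 0.3062886595726013) [-0.0123  0.0057 -0.0006]
base 1955 ((-17.675064086914062, 2.8335609436035156), (28.26210594177246, 76.24234771728516), 0.7142545580863953) [-0.0238  0.0617 -0.0047]
```

View pics/w6.png

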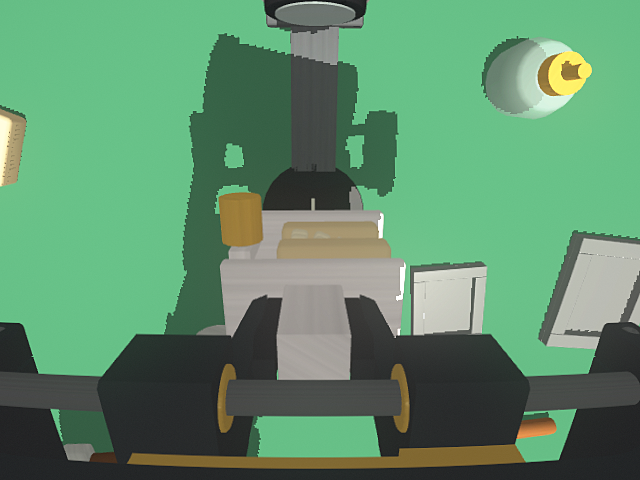

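Call:
{"method": "carry_out", "body": {"deltas": [0,0,0,0,-6,0,2,0,0,0,0,-15,0,2,0,0,0,0,-25,0,2,0,0,0,0,-35,0,2,0,0,0,0,-45,0,2,0,0,0,0,-55,0,2,0,0,0,0,-65,0,2,0,0,0,0,-75,0,2,0,0,0,0,-84,0,2,0,0,0,0,-89.8,0,2,0,0,0,0,-89.8,0,2,0,0,0,0,-89.8,0,2]}}

```text
time_s: 13.22
ee_pos: [0.5411, -0.0591, 0.1977]
ee_rot: [0.472, -0.526, 0.526, -0.472]
ft_force: [-0.2, 0.1, -6.0]
width: 0.0254
```

```bash
python3 chk.py b; python3 chk.py
```

```text
13.225 [ 0.5411 -0.0591  0.1977] [[-0.107, -0.0, 0.994], [-0.994, -0.0, -0.107], [0.0, -1.0, -0.0]] 0.025362092576133685 [-0.33  0.15  1.72 -0.    1.26 -0.22] 0.007290739909573311
yaw tool z -6.1484547845369075 tilt 0.003148173482027841
13.325 [ 0.5412 -0.059   0.1977] [[-0.106, 0.0, 0.994], [-0.994, 0.0, -0.106], [-0.0, -1.0, 0.0]] 0.02573864910842478 [-0.33  0.15  1.72  0.    1.26 -0.22] 0.0049265633538324504
yaw tool z -6.106691196558949 tilt 0.0014563001057373791
```

View pics/scene_b.png

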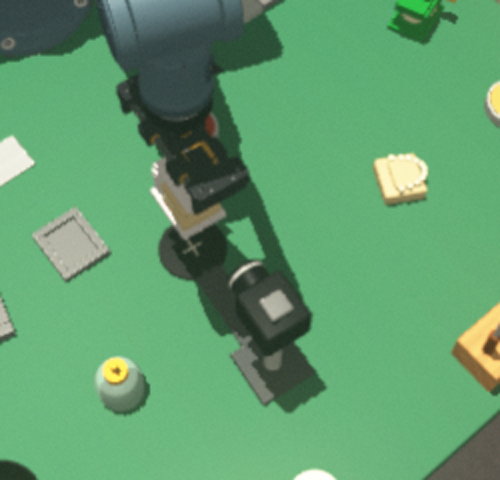

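Call:
{"method": "carry_out", "body": {"deltas": [0,0,0,0,0,0,2,0,0,0,0,0,0,2,0,0,0,0,0,0,2,0,0,0,0,0,0,2,0,0,0,0,0,0,2,0,0,0,0,0,0,2,0,0,0,0,0,0,2,0,0,0,0,0,0,2,0,0,0,0,0,0,2,0,0,0,0,0,0,2,0,0,0,0,0,0,2,0,0,0,0,0,0,2]}}

```text
time_s: 14.92
ee_pos: [0.5412, -0.0591, 0.1977]
ee_rot: [0.473, -0.526, 0.526, -0.473]
ft_force: [-0.2, -0.2, -6.1]
width: 0.0256
```

Call:
{"method": "carry_out", "body": {"deltas": [0,0,0,0,-6,0,2,0,0,0,0,-15,0,2,0,0,0,0,-25,0,2,0,0,0,0,-35,0,2,0,0,0,0,-45,0,2,0,0,0,0,-55,0,2,0,0,0,0,-65,0,2,0,0,0,0,-75,0,2,0,0,0,0,-84,0,2,0,0,0,0,-90,0,2,0,0,0,0,-90,0,2,0,0,0,0,-90,0,2]}}

```text
time_s: 16.42
ee_pos: [0.5412, -0.059, 0.1977]
ee_rot: [0.706, -0.038, 0.038, -0.706]
ft_force: [-0.1, -0.0, -6.2]
width: 0.0259
```

```bash
python3 chk.py c; python3 chk.py
```

```text
16.425 [ 0.5412 -0.059   0.1977] [[0.994, 0.0, 0.107], [-0.107, -0.0, 0.994], [0.0, -1.0, -0.0]] 0.025909882224846796 [-0.33  0.15  1.72 -0.    1.26 -1.79] 0.0073083352874771315
yaw tool z 83.84951071007144 tilt 0.0016571187839180951
16.525 [ 0.5412 -0.0591  0.1977] [[0.994, 0.0, 0.106], [-0.106, 0.0, 0.994], [0.0, -1.0, 0.0]] 0.02569186636127379 [-0.33  0.15  1.72  0.    1.26 -1.79] 0.005484595200822154
yaw tool z 83.88727879318333 tilt 0.001043793016916966
```

Call:
{"method": "carry_out", "body": {"deltas": [0,0,0,0,0,0,2,0,0,0,0,0,0,2,0,0,0,0,0,0,2,0,0,0,0,0,0,2,0,0,0,0,0,0,2,0,0,0,0,0,0,2,0,0,0,0,0,0,2,0,0,0,0,0,0,2,0,0,0,0,0,0,2,0,0,0,0,0,0,2,0,0,0,0,0,0,2,0,0,0,0,0,0,2]}}

```text
time_s: 18.12
ee_pos: [0.5412, -0.0591, 0.1977]
ee_rot: [0.706, -0.037, 0.037, -0.706]
ft_force: [-0.2, 0.0, -6.0]
width: 0.0256
```

```bash
python3 chk.py
```

```text
18.125 [ 0.5412 -0.0591  0.1977] [[0.994, 0.0, 0.105], [-0.105, -0.0, 0.994], [0.0, -1.0, -0.0]] 0.0256442806471697 [-0.33  0.15  1.72 -0.    1.26 -1.79] 0.0013760661950941156
yaw tool z 83.96605253289074 tilt 0.0013110591590237274
```

View pics/scene_c.png

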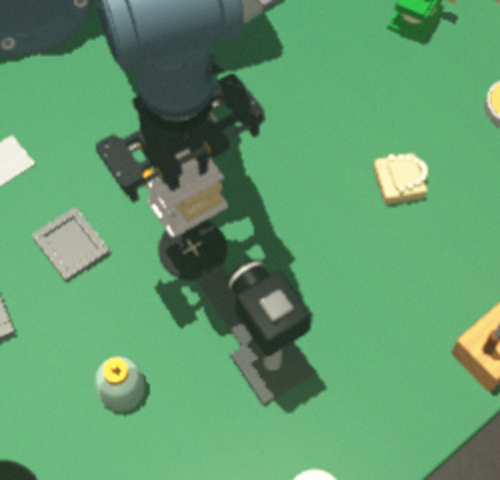

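Call:
{"method": "carry_out", "body": {"deltas": [-0.5,0,-2.0,0,4.6,0,2,-1.4,0,-6.0,0,13.6,0,2,-2.4,0,-10.4,0,23.2,0,2,-3.4,0,-14.9,0,33.2,0,2,-4.4,0,-19.3,0,43.2,0,2,-5.4,0,-23.7,0,53.0,0,2,-6.4,0,-28.1,0,62.9,0,2,-7.4,0,-32.5,0,72.8,0,2,-8.4,0,-37.0,0,82.7,0,2,-9.3,0,-41.0,0,91.7,0,2,-9.7,0,-42.8,0,95.6,0,2,-9.7,0,-42.8,0,95.6,0,2]}}

```text
time_s: 19.73
ee_pos: [0.3989, -0.4758, 0.1974]
ee_rot: [-0.446, 0.549, -0.548, 0.446]
ft_force: [0.2, 0.0, -5.8]
width: 0.0254
```

```bash
python3 chk.py
python3 - <<'E'
from h import *
p=arm.read_camera("wrist");cv2.imwrite("pics/w7.png",p["image"]);w,rays,cam=cloud(p)
for t,z in [("pocket",.006),("tray",0)]:
    for d in arm.mark_of(t,p): print(t,d["conf"],d["xy"],at(rays,cam,d["xy"],z).round(4))
ok=~np.isnan(w[...,2]);g=p["image"].astype(int);sat=g.max(-1)-g.min(-1)
d0=np.hypot(w[...,0]-.424,w[...,1]+.357)
m=ok&(d0<.085)&(w[...,2]>.0138)&(w[...,2]<.0185);Q=w[m];print(len(Q),cv2.minAreaRect((Q[:,:2]*1000).astype(np.float32)))
m=ok&(d0<.06)&(w[...,2]>.004)&(w[...,2]<.008);Q=w[m];print('floor',len(Q),cv2.minAreaRect((Q[:,:2]*1000).astype(np.float32)))
E
```

```text
19.725 [ 0.3989 -0.4758  0.1974] [[-0.204, -0.0, 0.979], [-0.979, 0.0, -0.204], [-0.0, -1.0, -0.0]] 0.025372756865617074 [-1.06  0.32  1.52 -0.    1.3  -0.86] 0.03396140361612021
yaw tool z -11.747259812396031 tilt 0.014785567546741001
pocket 0.95 [311.7, 76.4] [ 0.4218 -0.3551  0.006 ]
tray 0.96 [314.1, 82.5] [ 0.4229 -0.3598  0.    ]
9345 ((422.1954650878906, -357.5263977050781), (104.02005767822266, 124.76175689697266), 78.37518310546875)
floor 9573 ((422.12255859375, -357.8633728027344), (72.92633056640625, 93.11763000488281), 78.14966583251953)
```

View pics/w7.png

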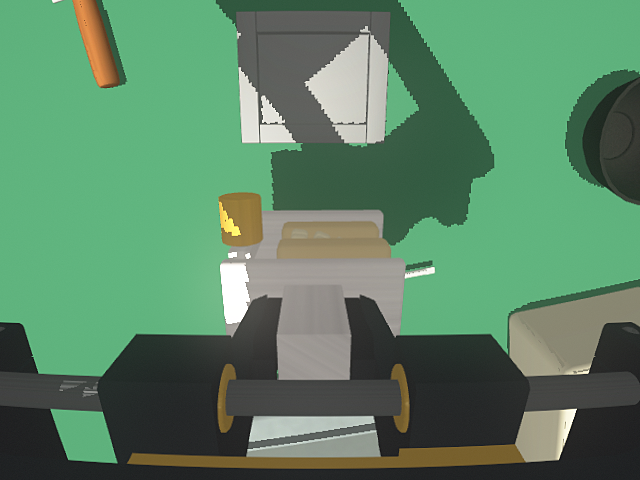

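Call:
{"method": "carry_out", "body": {"deltas": [-1.5,0,0,0,0,0,2,-4,0,0,0,0,0,2,-7,0,0,0,0,0,2,-10,0,0,0,0,0,2,-12,2,0,0,0,0,2,-12,5,0,0,0,0,2,-12,7.5,0,0,0,0,2,-12,8.7,0,0,0,0,2,-12,8.7,0,0,0,0,2,-12,8.7,0,0,0,0,2,-12,8.7,0,0,0,0,2]}}

```text
time_s: 21.35
ee_pos: [0.4244, -0.3576, 0.1119]
ee_rot: [0.447, -0.547, 0.549, -0.447]
ft_force: [-0.2, -0.0, -5.0]
width: 0.0256
```

```bash
python3 chk.py
python3 - <<'E'
from h import *
p=arm.read_camera("wrist");s=p["image"]
q=arm.read_camera("scene")["image"];t=arm.read_camera("top")["image"]
cv2.imwrite("pics/w8.png",np.hstack([cv2.resize(s[120:360,160:460],(400,320)),cv2.resize(q[270:380,130:270],(400,320),interpolation=cv2.INTER_CUBIC)]))
cv2.imwrite("pics/t8.png",cv2.resize(t[200:360,400:560],(480,480),interpolation=cv2.INTER_CUBIC))
E
```

```text
21.35 [ 0.4244 -0.3576  0.1119] [[-0.202, 0.001, 0.979], [-0.979, -0.002, -0.202], [0.001, -1.0, 0.002]] 0.02558643040492486 [-0.91  0.28  1.76  0.    1.1  -0.71] 0.004040929457892998
yaw tool z -11.636215758518464 tilt 0.12240974718665837
```

View pics/w8.png

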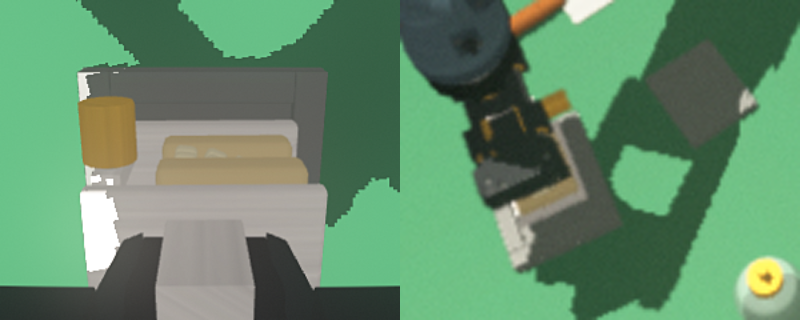

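View pics/t8.png

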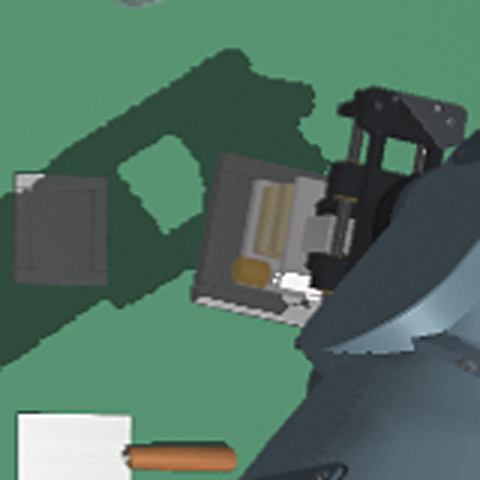

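Call:
{"method": "carry_out", "body": {"deltas": [0.07,0,-0.13,0,0,0,2,0.07,0,-0.13,0,0,0,2,0.07,0.6,-0.13,0,0,0,2,0.07,1.2,-0.13,0,0,0,2,0.07,1.7,-0.13,0,0,0,2,0.07,2.1,-0.13,0,0,0,2,0.07,2.4,-0.13,0,0,0,2,0.07,2.7,-0.13,0,0,0,2,0.07,2.9,-0.13,0,0,0,2,0.07,3.0,-0.13,0,0,0,2,0.07,3.0,-0.13,0,0,0,2]}}

```text
time_s: 22.98
ee_pos: [0.4225, -0.3574, 0.0807]
ee_rot: [0.447, -0.548, 0.548, -0.447]
ft_force: [-0.1, 0.2, -5.9]
width: 0.0252
```

```bash
python3 chk.py
python3 - <<'E'
from h import *
print(arm.get_state()["ft_force"],arm.get_state()["ft_torque"])
p=arm.read_camera("wrist");s=p["image"]
q=arm.read_camera("scene")["image"];t=arm.read_camera("top")["image"]
cv2.imwrite("pics/w9.png",np.hstack([cv2.resize(s[120:360,160:460],(400,320)),cv2.resize(t[230:320,440:552],(400,320),interpolation=cv2.INTER_CUBIC)]))
E
```

```text
22.975 [ 0.4225 -0.3574  0.0807] [[-0.202, 0.0, 0.979], [-0.979, -0.0, -0.202], [0.0, -1.0, 0.0]] 0.025234866644659685 [-0.92  0.33  1.78 -0.    1.04 -0.71] 0.002262703768675964
yaw tool z -11.634068473788911 tilt 0.0017204384251316134
[ 0.90700061 -0.48115346 -5.70643872] [-0.08295119  0.05220289  0.00036858]
```

View pics/w9.png

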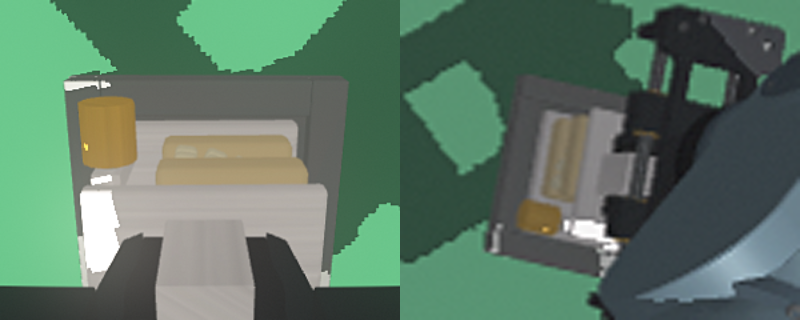

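Call:
{"method": "carry_out", "body": {"deltas": [0,0.1,0,0,0,0,2,0,0.2,0,0,0,0,2,0,0.25,0,0,0,0,2,0,0.3,0,0,0,0,2,0,0.3,0,0,0,0,2,0,0.3,0,0,0,0,2]}}

```text
time_s: 23.98
ee_pos: [0.4225, -0.3573, 0.0777]
ee_rot: [-0.447, 0.548, -0.548, 0.447]
ft_force: [-0.0, -0.1, -6.7]
width: 0.0256
```

Call:
{"method": "carry_out", "body": {"deltas": [0,0.05,0,0,0,0,2,0,0.05,0,0,0,0,2]}}

```text
time_s: 24.22
ee_pos: [0.4225, -0.3575, 0.0776]
ee_rot: [0.447, -0.548, 0.548, -0.447]
ft_force: [-2.4, 1.1, -1.3]
width: 0.0256
```

Call:
{"method": "carry_out", "body": {"deltas": [0,0.05,0,0,0,0,2,0,0.05,0,0,0,0,2]}}

```text
time_s: 24.48
ee_pos: [0.4225, -0.3575, 0.0776]
ee_rot: [0.447, -0.548, 0.548, -0.447]
ft_force: [-4.1, 2.8, 4.2]
width: 0.0256
```

Call:
{"method": "carry_out", "body": {"deltas": [0,0,0,0,0,0,3,0,0,0,0,0,0,4.5,0,0,0,0,0,0,6,0,0,0,0,0,0,7,0,0,0,0,0,0,7,0,0,0,0,0,0,7,0,0,0,0,0,0,7]}}

```text
time_s: 25.35
ee_pos: [0.4225, -0.3574, 0.0767]
ee_rot: [0.447, -0.548, 0.548, -0.447]
ft_force: [-0.5, 0.6, -1.0]
width: 0.0701
```

Call:
{"method": "carry_out", "body": {"deltas": [0,-1,0,0,0,0,7,0,-3,0,0,0,0,7,0,-7,0,0,0,0,7,2,-12,0,0,0,0,7,6,-16,0,0,0,0,7,10,-18,0,0,0,0,7,13,-18,0,0,0,0,7,13,-18,0,0,0,0,7]}}

```text
time_s: 26.35
ee_pos: [0.3955, -0.4864, 0.2574]
ee_rot: [0.446, -0.548, 0.549, -0.446]
ft_force: [-0.8, -0.3, -0.8]
width: 0.0699
```

```bash
python3 chk.py
python3 - <<'E'
from h import *
for n in ["wrist","top","scene"]:
    p=arm.read_camera(n);w,rays,cam=cloud(p);s=p["image"]
    if n=="wrist": cv2.imwrite("pics/wA.png",s)
    if n=="scene": cv2.imwrite("pics/sA.png",cv2.resize(s[200:420,120:440],None,fx=2.4,fy=2.4,interpolation=cv2.INTER_CUBIC))
    ok=~np.isnan(w[...,2]);d0=np.hypot(w[...,0]-.423,w[...,1]+.358)
    for nm,r,a,b in [('stemtop',.06,.106,.122),('plate',.07,.066,.078),('basetop',.055,.0145,.0175),('traytop',.085,.0138,.0182)]:
        Q=w[ok&(d0<r)&(w[...,2]>a)&(w[...,2]<b)]
        if len(Q)>10:print(n,nm,len(Q),cv2.minAreaRect((Q[:,:2]*1000).astype(np.float32)),'z',np.median(Q[:,2]).round(4))
    Q=w[ok&(d0<.07)&(w[...,2]>.068)&(w[...,2]<.076)]
    if len(Q)>50:
        A=np.c_[Q[:,:2]-Q[:,:2].mean(0),np.ones(len(Q))];print('plane',np.linalg.lstsq(A,Q[:,2],rcond=None)[0])
E
```

```text
26.35 [ 0.3955 -0.4864  0.2574] [[-0.204, 0.0, 0.979], [-0.979, -0.001, -0.204], [0.001, -1.0, 0.001]] 0.06993259892432936 [-1.08  0.28  1.45 -0.    1.41 -0.87] 0.0482070305207589
yaw tool z -11.771222343360568 tilt 0.0631488049882922
wrist stemtop 1405 ((421.0985107421875, -356.5217590332031), (26.077014923095703, 25.539920806884766), 78.29866027832031) z 0.1136
wrist plate 4367 ((420.9131774902344, -357.05291748046875), (46.3111686706543, 84.7462158203125), 78.302734375) z 0.0716
wrist basetop 2621 ((422.859619140625, -358.3281555175781), (102.44705200195312, 109.61616516113281), 78.38379669189453) z 0.0157
wrist traytop 6234 ((422.0296325683594, -358.3809509277344), (103.82290649414062, 124.9108657836914), 78.34521484375) z 0.0157
plane [-0.00123295 -0.00088013  0.07161315]
top stemtop 156 ((422.87506103515625, -355.34808349609375), (27.741943359375, 26.18808937072754), 79.0322265625) z 0.1122
top plate 563 ((423.5726013183594, -354.60235595703125), (49.35773468017578, 84.43132781982422), 78.91862487792969) z 0.0705
top basetop 180 ((422.96051025390625, -355.69573974609375), (101.42940521240234, 108.02975463867188), 81.9056396484375) z 0.0157
top traytop 602 ((424.560791015625, -356.2986145019531), (105.63311767578125, 124.16339874267578), 78.16368865966797) z 0.0153
plane [-0.00016001  0.00231609  0.07081561]
scene stemtop 119 ((421.843505859375, -358.5970764160156), (26.401670455932617, 29.806758880615234), 80.03971099853516) z 0.1148
scene plate 391 ((425.5703430175781, -352.05010986328125), (75.44108581542969, 87.49223327636719), 70.99707794189453) z 0.0725
scene basetop 178 ((430.64276123046875, -359.80816650390625), (102.87921905517578, 93.56591796875), 80.88480377197266) z 0.016
scene traytop 455 ((424.1535339355469, -359.93902587890625), (104.7105712890625, 125.32029724121094), 77.9970474243164) z 0.0161
plane [-0.00646871  0.00755818  0.07232833]
```

View pics/wA.png

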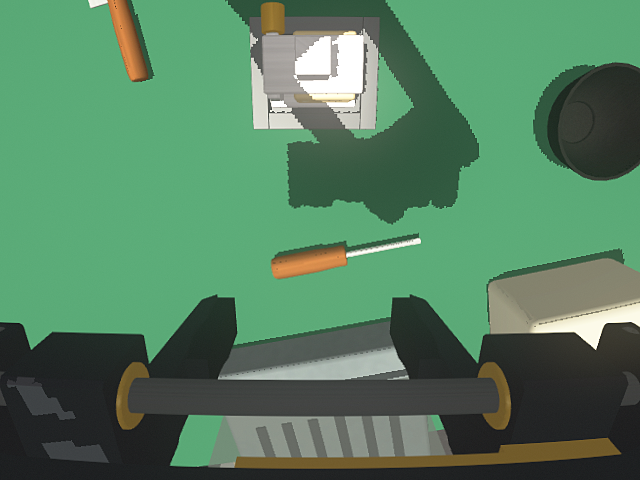

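View pics/sA.png

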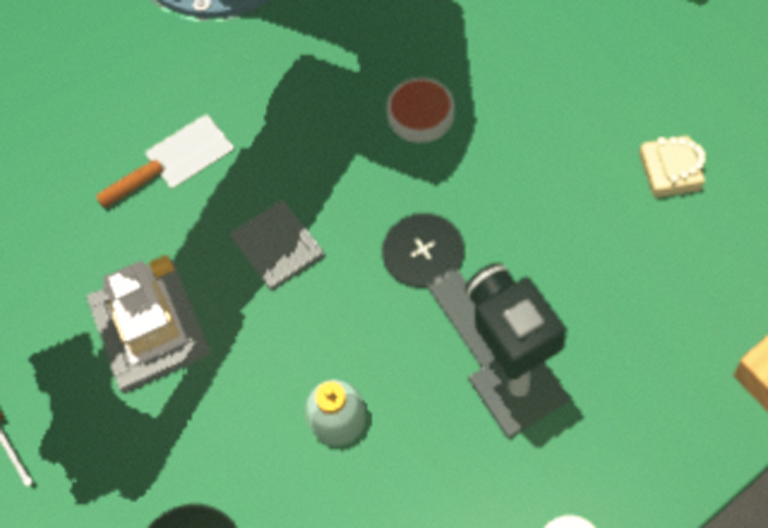

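Call:
{"method": "carry_out", "body": {"deltas": [0,0,0,0,0,0,7,0,0,0,0,0,0,7]}}

```text
time_s: 26.85
ee_pos: [0.3965, -0.4842, 0.2568]
ee_rot: [-0.447, 0.548, -0.548, 0.447]
ft_force: [-0.5, -0.8, 0.9]
width: 0.0701
```

```bash
python3 -c "
from station import arm
print(arm.job_done(), arm.get_state()['time_s'])"
```

```text
the job is handed in; nothing more can be done
the job is handed in; nothing more can be done
```

The photographs and the set-down are done, and I handed the job in at about 27 s of the 64 s allowed.

**Photographs:** I lifted the articulator by its stem and held the bite at about (0.541, −0.059, 0.160). I turned it to show the thumbscrew side, then the front teeth, then the plain side. Each hold lasted at least 1.5 s, with yaw within about 0.3° of my measured stand direction of −6°.

**Set-down:** I lowered it into the large tray's pocket (outer size measured 124×104 mm) until the wrist force showed contact. I then opened the gripper and backed away.

**Last checks:**
- **Base home:** the wrist camera put the top plate at 71.6 mm, where 72 mm means fully home. It is level within about 0.1° and 1–2 mm off the pocket's centre.
- **Other objects:** the lamp, spare jaw and stand look untouched in the scene picture. I compared these by eye and did not measure them.
- **Camera disagreement:** the three cameras differed by 2–3 mm on the cross and tray positions, so I used averages. The stand direction ranged from about −5° to −7.2°, leaving out one scene-camera bar fit (−10° to −16°) that I rejected. The scene camera's tilt reading of the top plate (about 0.5°) was noisy and did not match the other two cameras.

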